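Reload the kitchen string stand

ROBOT

A 7-joint arm with a two-finger parallel gripper is mounted at the origin on the work surface. World frame = base frame: x ahead of the robot, y to its left, z up, the work surface at z = 0. Lengths are in m, angles in degrees, forces in N, time in s.
With the tool pointing down it reaches from about 0.425 to 0.875 m from the base axis. Payload 4.7 kg.
Tool frame: the origin (TCP) lies between the finger pads; the fingertips stand 19 mm ahead of it and the grasp point (between the pads) is the TCP; x points along the fingers, z is the direction in which the jaws open and shut, and the axes are right-handed (so a half turn about x gives the same grasp; the last joint's range is limited). The gripper opens to 87 mm and grips with 3 to 60 N. Pads are 19 mm wide; open, the fingers measure 117 mm over their backs; the gripper's body (75 mm by 190 mm) begins 51 mm behind the grasp point.
Start: joints at [68.073, 18.392, -4.016, 83.108, 1.295, 78.541, -3.26], TCP at [0.251, -0.6, 0.242] pointing down, gripper open.
Joint ranges: [-163.93, 163.93], [-17.29, 119.83], [-79.2, 71.16], [3.27, 140.29], [-89.18, 269.18], [5.43, 117.66], [-154.24, 154.24]. Speed limits (degrees/s): [147.25, 147.25, 180, 180, 180, 180, 180].

INTERFACE

Orientations are given as [roll, pitch, yaw] about the fixed x, y, z axes, in that order (R = Rz(yaw) Ry(pitch) Rx(roll)).
In Python, from cell import monitor, read_camera, camera_model, env, regions_of gives the robot as it stands. The module is installed in compiled form; this text tells all that it offers.
- The arm moves only by the tool step_arm, never from a script. Its argument "deltas" is a list of rows, each a list of 5 numbers: the gripper's target within -1 to 1 (fully open at 1, half-way at 0, shut at -1), then the shift along the tool's x, y, z in m, then the turn about the tool's x in degrees. A call has 1 to 12 rows; each row is the pose to reach, as a shift and turn from the pose commanded when the call began, along the tool's axes at that moment; what a row does not reach only later rows make up. A row lasts 1/8 s, in which the tool goes at most 62.5 mm and 10.7 degrees, less where a joint would pass 70% of its speed; a pose out of reach is approached as far as the arm can. A call with a gripper value outside its range is refused whole. The fingers move at their own pace and stop on an object; "newtons" is the grip in N (left out, the last holds). Time passes only in rows, so rows that repeat a pose let the fingers close. It gives the time, the measured TCP pose, the force and the opening at its end, in the units of the state.
- monitor.get_obs(): the state, without advancing time (a new reading comes with each control period).
- read_camera(name): name is "scene" or "top"; returns (picture, depth): 420x560x3 uint8, red, green, blue; 420x560 float32, m along the optical axis (not along the pixel's ray), 0 where there is no reading.
- camera_model(name): a dict with "fx", "fy", "cx", "cy" (pixels), "k1" (the pictures are not rectified: a ray, as slopes to the right and down, at radius r is drawn at 1 + k1 r^2 times it, then the intrinsics apply), "xyz" and "attitude" of the camera in the world. Camera axes: x right, y down, z forward; pixel columns grow to the right and rows downward; lengths in m; the calibration is good to about 2 mm. A picture is of the moment at which its call begins. camera_model takes no time and is no camera call.
- env.sign_off(): hands the job in, once; it reports no verdict.
Trained networks look in the newest picture that a camera, given by its name, has taken for a name from the list of things; names that differ only in an ending like _2 or _b are one class to them, and where a whole thing is asked for, a point or a joint stands for the part that bears it (a point fixed in the world has none). Each returns a list of dicts, best first, with "p" (0 to 1); they miss things now and then, are a little off and sometimes report something else, mostly with a low value. They report only what shows in the picture. A call takes as long as a camera call. They do not tell look-alikes from the thing itself.
- regions_of(camera, thing): "pixels" (420x560 bool, what is visible of it) and "pixel" ([column, row] in pixels, amid what is visible of it).
The state is a dict: "time_s": time; "qpos": joint angles; "joint_velocities": joint speeds; "effort": joint torques, N m; "tool_pos": TCP position; "tool_rot": TCP orientation; "force": force on the tool from outside, world axes, zero at the start; "wrist_torque": the same for the moment, N m; "grip_width": finger opening in m.
Only numpy, scipy, OpenCV 4.12 (cv2) and the standard library are available. Lean on these libraries where they do the work, as an engineer would, in place of code of your own. Each camera call takes 0.05 s, during which the arm holds its last target. There are 200 camera calls.

TASK

Reload the string stand: put every used-up cardboard tube from its spindles into the grey tub, and set every full spool of string on a spindle of its own, upright and right down on the base. When all that is done, take the plywood front board from the draining rack and slide it down into the slot of the stand until it is fully home. Leave the kettle, the mugs and the tea caddy where they are.

Things in the scene. Friction and masses are not known exactly. Their poses are not given: they have to be found in the camera images.
- stand: String stand, fixed: an oak base 280 mm long (its y) with three upright spindles in a row along its y at y = -90, 0 and +90 mm, x = 0, and on the robot's side, at x = -88 mm, a slot along y for the front board. Main base 20 mm high; the two cheeks of the slot rise to about 52 mm above the worktop. Origin: on the worktop below the middle spindle; z up, x away from the slot; frame yaw varies.
- spindle0 (a point): Foot of the -y (robot's right) spindle of the stand, on its axis, on the top face of the base (20 mm above the worktop), where the underside of a seated spool rests. Upright steel rod, 19 mm across, 80 mm tall above this point, the last 10 mm tapered.
- spindle1 (a point): Foot of the middle spindle of the stand, on its axis, on the top face of the base (20 mm above the worktop), where the underside of a seated spool rests. Upright steel rod, 19 mm across, 80 mm tall above this point, the last 10 mm tapered.
- spindle2 (a point): Foot of the +y (robot's left) spindle of the stand, on its axis, on the top face of the base (20 mm above the worktop), where the underside of a seated spool rests. Upright steel rod, 19 mm across, 80 mm tall above this point, the last 10 mm tapered.
- slot (a point): Centre of the floor of the slot in the stand, 8 mm above the worktop: the board's underside rests here. The slot is 14 mm wide (stand x), 206 mm long (stand y) and 36 mm deep, with flared lips above that guide the board in; axes as the stand's.
- board: Front board of the stand: plain plywood slab 10 mm thick (its x), 200 mm long (its y), 120 mm high (its z), 0.16 kg, same both ways round. At the start it stands on edge in the draining rack at the robot's left, its underside 10 mm above the worktop. Origin: centre of the underside.
- rack: Grey draining rack, fixed: base 80 by 140 by 10 mm, two walls 50 mm tall, 14 mm apart, hold the board upright along the rack's y; tops of the walls are 60 mm above the worktop. Origin: centre of the underside.
- tub: Grey open plastic tub for waste cardboard, fixed, between the robot and the stand: 100 mm (its x) by 200 mm (its y) by 70 mm high, walls and floor 4 mm. Origin: centre of the underside.
- spool0: Full spool of kitchen string, standing on the worktop to the robot's right. Wound part 66 mm across and 62 mm tall; above it sticks out 38 mm of its cardboard tube, 36 mm outside; whole spool 100 mm tall, about 0.2 kg, a 24 mm hole right through along its own z. Origin: centre of the underside; z runs up the axis. The robot can grip the stub of tube from above. May be absent.
- spool1: Full spool of kitchen string, standing on the worktop to the robot's right. Wound part 66 mm across and 62 mm tall; above it sticks out 38 mm of its cardboard tube, 36 mm outside; whole spool 100 mm tall, about 0.2 kg, a 24 mm hole right through along its own z. Origin: centre of the underside; z runs up the axis. The robot can grip the stub of tube from above. May be absent.
- spool2: Full spool of kitchen string, standing on the worktop to the robot's right. Wound part 66 mm across and 62 mm tall; above it sticks out 38 mm of its cardboard tube, 36 mm outside; whole spool 100 mm tall, about 0.2 kg, a 24 mm hole right through along its own z. Origin: centre of the underside; z runs up the axis. The robot can grip the stub of tube from above. May be absent.
- tube0: Empty cardboard tube (a used-up spool), 36 mm outside, 24 mm hole, 100 mm long, about 30 g, at the start standing over one of the stand's spindles, its underside on the base. Origin: centre of its lower end; z runs along its axis. May be absent.
- tube1: Empty cardboard tube (a used-up spool), 36 mm outside, 24 mm hole, 100 mm long, about 30 g, at the start standing over one of the stand's spindles, its underside on the base. Origin: centre of its lower end; z runs along its axis. May be absent.
- tube2: Empty cardboard tube (a used-up spool), 36 mm outside, 24 mm hole, 100 mm long, about 30 g, at the start standing over one of the stand's spindles, its underside on the base. Origin: centre of its lower end; z runs along its axis. May be absent.
- kettle: White cordless kettle on its black base, 156 mm across, 225 mm tall, far left. Leave alone. Origin: centre of the underside.
- mug0: Blue mug on a cork coaster, 82 mm across, 92 mm tall, far right. Leave alone. Origin: centre of the underside.
- mug1: Blue mug, 82 mm across, 92 mm tall, behind the stand. Leave alone. Origin: centre of the underside.
- caddy: Round tin tea caddy, 87 mm across, 126 mm tall, behind the stand to the right. Leave alone. Origin: centre of the underside.
Mind the look-alikes: they are no part of the job. What is shaped like the spool1 but purple or yellow is not meant.

How it is judged (in metres and radians):
On the way, in this order (a step that is already met when the one before it is completed fails the run):
1. all empty tubes are in the tub and all full spools sit right down on spindles (x of tube0 in the frame of tub between -0.055 and 0.055 m and y of tube0 in the frame of tub between -0.105 and 0.105 m and z of each of tube0, tube1, tube2 in the frame of tub below 0.075 m and linear speed of each of tube0, tube1, tube2, spool0, spool1, spool2 below 0.05 m/s and x of tube1 in the frame of tub between -0.055 and 0.055 m and y of tube1 in the frame of tub between -0.105 and 0.105 m and x of tube2 in the frame of tub between -0.055 and 0.055 m and y of tube2 in the frame of tub between -0.105 and 0.105 m and (distance between spool0 and spindle0 below 0.008 m or distance between spool0 and spindle1 below 0.008 m or distance between spool0 and spindle2 below 0.008 m) and angle between each of spool0, spool1, spool2's own z axis and vertical below 0.08 rad and (distance between spool1 and spindle0 below 0.008 m or distance between spool1 and spindle1 below 0.008 m or distance between spool1 and spindle2 below 0.008 m) and (distance between spool2 and spindle0 below 0.008 m or distance between spool2 and spindle1 below 0.008 m or distance between spool2 and spindle2 below 0.008 m)), for 0.2 s.
2. after that, the board is fully home in the slot of the stand (distance between board and slot below 0.009 m and angle between board's own z axis and vertical below 0.1 rad and angle between the y axis of board and the y axis of stand, either way round below 0.06 rad and linear speed of board below 0.05 m/s), for 0.2 s.
At the end, for the whole second after the job is handed in: Every tube lies or stands in the tub; every spool is upright (within 0.08 rad) on a spindle of its own with its underside within 8 mm of the spindle's foot; the board's underside centre is within 9 mm of the slot's floor centre, upright within 0.10 rad, along the slot within 0.06 rad; all at rest (all of step 1 and all of step 2); the robot touches nothing.
It fails at once if the kettle (kettle) is shoved more than 30 mm (distance of kettle from where it was at the start of the episode above 0.03 m).
It fails at once if the mug (mug0) is shoved more than 30 mm (distance of mug0 from where it was at the start of the episode above 0.03 m).
It fails at once if the mug (mug1) is shoved more than 30 mm (distance of mug1 from where it was at the start of the episode above 0.03 m).
It fails at once if the tea caddy (caddy) is shoved more than 30 mm (distance of caddy from where it was at the start of the episode above 0.03 m).
Of spool0, spool1, spool2 only 2 to 3 are there at a start; the rules pass over those that are not, and their reading is None.
Of tube0, tube1, tube2 only 2 to 3 are there at a start; the rules pass over those that are not, and their reading is None.
At some moment in a run one of spool0, spool1, spool2 may be knocked a few centimetres aside while the robot is not near it.
It also fails if it takes over 210 s, if anything falls off the work surface, if the arm or the gripper's body presses on something with over 40 N, if the wrist force passes 120 N, or if a joint passes its speed limit or range.

## Working session

There is one attempt and no reset: what is moved stays moved. The work goes in short steps, Python scripts to look and compute and a tool call to move; the robot and the scene stay as the last step left them, time stands still between calls to the robot, and variables do not carry over. Pictures are saved under pics/ and viewed, about 12 in all and at most 16, crops included, and the job is handed in when it is done.

Besides the shell and the picture viewer there is one more tool, called after ">>>" as a command line: name --pt "numbers of a row" for each row, then --argument value for the rest. step_arm: Moves the arm, as the interface text tells. Its arguments: {"type":"object","properties":{"deltas":{"type":"array"},"newtons":{"type":"number"}},"required":["deltas"]}

```bash
mkdir -p pics
cat > h.py <<'E'
import numpy as np, cv2
from scipy.spatial.transform import Rotation as R
from cell import monitor, read_camera, camera_model, env, regions_of
def rot(a):
    a=np.array(a,float)
    return R.from_euler('xyz',a,degrees=True).as_matrix() if a.size==3 else a
def cloud(name,depth):
    m=camera_model(name); h,w=depth.shape
    u,v=np.meshgrid(np.arange(w),np.arange(h))
    xd=(u-m['cx'])/m['fx']; yd=(v-m['cy'])/m['fy']; x,y=xd.copy(),yd.copy()
    for _ in range(15):
        f=1+m['k1']*(x*x+y*y); x=xd/f; y=yd/f
    P=np.stack([x*depth,y*depth,depth],-1)@rot(m['attitude']).T+np.array(m['xyz'])
    P[depth<=0]=np.nan
    return P
def snap(name,fn=None):
    im,d=read_camera(name)
    if fn: cv2.imwrite('pics/'+fn,cv2.cvtColor(im,cv2.COLOR_RGB2BGR))
    return im,d,cloud(name,d)
E
python3 - <<'E'
from h import *
print(monitor.get_obs())
for c in ['scene','top']:
    print(camera_model(c)); im,d,P=snap(c,c+'0.png'); np.save(c+'0.npy',P)
    for t in ['spool0','tube0','stand','board','rack','tub','mug1','caddy','kettle']:
        for r in regions_of(c,t):
            q=P[r['pixels']]; q=q[~np.isnan(q[:,0])]
            if len(q): print(c,t,round(r['p'],2),np.round(r['pixel']),len(q),np.round(np.median(q,0),3),np.round(np.percentile(q,98,axis=0),3),np.median(im[r['pixels']],0))
E
```

```text
{'time_s': 0.0, 'qpos': array([68.07450557, 18.43956549, -4.01407475, 83.17458298,  1.29527269,
       78.54049515, -3.26077033]), 'joint_velocities': array([-0.08763363, -0.02593518,  0.03243758,  0.02312677,  0.09248113,
       -0.05532251,  0.00862775]), 'effort': array([-3.02954122e-04, -4.91285312e+01, -4.03875746e-01, -3.12535608e+01,
       -6.38591498e-02,  4.36806958e-02,  1.69615137e-04]), 'tool_pos': array([ 0.25092832, -0.59905556,  0.24045834]), 'tool_rot': array([-176.62470601,   89.89041769,  116.10843274]), 'force': array([-0.48708466,  1.50651697, -0.45893505]), 'wrist_torque': array([-0.04744767, -0.02763773,  0.00247258]), 'grip_width': 0.08697704249400699}
{'fx': 403.71547908157544, 'fy': 403.71547908157544, 'cx': 275.12353679026853, 'cy': 208.55201752685875, 'k1': -0.12363436526177214, 'xyz': array([1.364425  , 0.15528422, 0.58565075]), 'attitude': array([-122.40471979,    0.65078096,  100.55915606])}
scene spool0 0.97 [188. 190.] 822 [ 0.495 -0.256  0.055] [ 0.511 -0.232  0.101] [150. 138. 126.]
scene spool0 0.91 [145. 201.] 670 [ 0.573 -0.332  0.061] [ 0.591 -0
[... 2709 characters left out ...]
73.] 2959 [0.418 0.075 0.005] [0.468 0.17  0.072] [ 99. 101. 102.]
top tub 0.51 [139. 172.] 3768 [0.662 0.362 0.179] [0.733 0.47  0.215] [173. 178. 168.]
top mug1 0.83 [409. 155.] 1039 [ 0.729 -0.352  0.052] [ 0.758 -0.3    0.099] [ 60.  84. 108.]
top mug1 0.81 [206. 139.] 941 [0.778 0.215 0.041] [0.805 0.25  0.095] [ 64.  93. 118.]
top caddy 0.84 [362. 144.] 1210 [ 0.737 -0.21   0.123] [ 0.791 -0.175  0.13 ] [90. 92. 97.]
top caddy 0.54 [274. 208.] 5209 [0.591 0.024 0.022] [0.681 0.16  0.058] [155. 124.  87.]
top kettle 0.82 [139. 172.] 3739 [0.661 0.363 0.181] [0.731 0.47  0.215] [173. 178. 169.]
top kettle 0.48 [379. 244.] 599 [ 0.475 -0.257  0.062] [ 0.509 -0.233  0.102] [185. 170. 157.]
```

View pics/scene0.png

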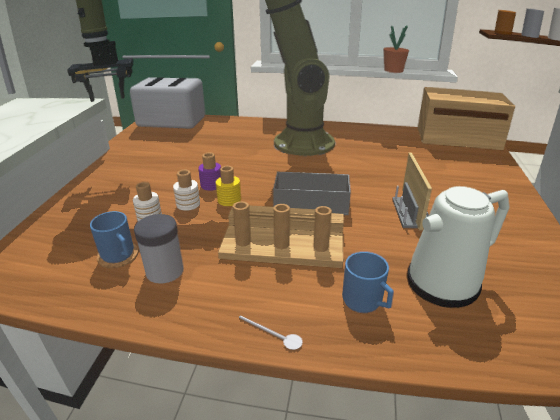

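View pics/top0.png

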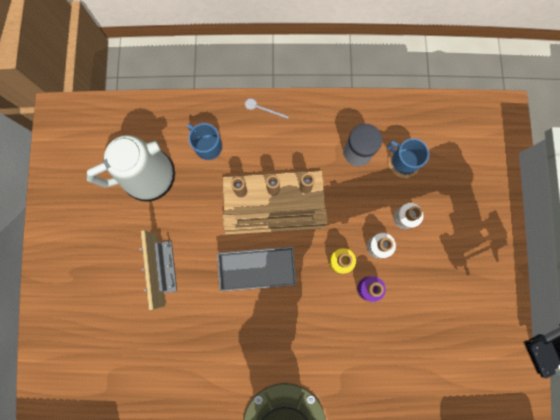

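```bash
cat >> h.py <<'E'
def fitc(xy,r=None):
    # circle fit; fixed r if given
    from scipy.optimize import least_squares
    c=xy.mean(0)
    if r: s=least_squares(lambda p:np.hypot(*(xy-p).T)-r,c,loss='soft_l1',f_scale=.002); return s.x,r
    s=least_squares(lambda p:np.hypot(*(xy-p[:2]).T)-p[2],[*c,.02],loss='soft_l1',f_scale=.002); return s.x[:2],s.x[2]
E
python3 - <<'E'
from h import *
S=np.load('scene0.npy').reshape(-1,3);T=np.load('top0.npy').reshape(-1,3)
def near(P,c,r,z0,z1):
    return P[(np.hypot(P[:,0]-c[0],P[:,1]-c[1])<r)&(P[:,2]>z0)&(P[:,2]<z1)]
# annular top faces: centroid from top cam plus scene cam
for n,c,zt in [('sp',(.478,-.257),.1),('sp',(.558,-.332),.1),('tube+',(.632,.117),.12),('tube0',(.636,.03),.12),('tube-',(.643,-.059),.12)]:
    for nm,P in (('S',S),('T',T)):
        q=near(P,c,.035,zt-.004,zt+.008)
        lo,hi=q[:,:2].min(0),q[:,:2].max(0)
        b=near(P,c,.035,zt-.03,zt-.005)
        print(n,nm,len(q),np.round((lo+hi)/2,4),np.round(hi-lo,3),'cyl',len(b),np.round(fitc(b[:,:2],.018)[0],4) if len(b)>10 else '')
E
```

```text
sp S 67 [ 0.4771 -0.2648] [0.035 0.036] cyl 125 [ 0.4761 -0.2648]
sp T 76 [ 0.4768 -0.264 ] [0.031 0.032] cyl 55 [ 0.4769 -0.2639]
sp S 75 [ 0.5578 -0.3428] [0.035 0.033] cyl 129 [ 0.5567 -0.3441]
sp T 89 [ 0.5583 -0.3432] [0.035 0.034] cyl 68 [ 0.5577 -0.3415]
tube+ S 98 [0.6328 0.1169] [0.038 0.033] cyl 192 [0.6326 0.1182]
tube+ T 90 [0.6336 0.1162] [0.034 0.034] cyl 79 [0.6342 0.1057]
tube0 S 101 [0.6403 0.0289] [0.034 0.033] cyl 184 [0.6376 0.0287]
tube0 T 89 [0.6381 0.0265] [0.034 0.033] cyl 76 [0.6359 0.0155]
tube- S 95 [ 0.6432 -0.0608] [0.036 0.034] cyl 179 [ 0.6427 -0.0614]
tube- T 85 [ 0.6425 -0.0633] [0.034 0.034] cyl 78 [ 0.6434 -0.0505]
```

The pictures show three brown tubes on the stand (top view: 238,184; 272,182; 307,181) and two white spools (410,214; 382,245). The yellow and purple ones are look-alikes. I'll start with the right-hand tube.

>>> step_arm --pt "1 0 0.0474 -0.0287 3" --pt "1 0 0.095 -0.0573 6" --pt "1 0 0.142 -0.086 9" --pt "1 0 0.19 -0.115 12" --pt "1 0 0.237 -0.143 15" --pt "1 0 0.285 -0.172 18" --pt "1 0 0.332 -0.2 20" --pt "1 0 0.379 -0.229 22.7" --pt "1 0 0.427 -0.258 22.7" --pt "1 0 0.474 -0.287 22.7" --pt "1 0 0.522 -0.315 22.7" --pt "1 0 0.569 -0.344 22.7" --newtons 20

```text
time_s: 2.5
tool_pos: [0.644, -0.0612, 0.2417]
tool_rot: [50.3, 90.0, -39.7]
force: [0.5, -1.1, -1.0]
grip_width: 0.087
```

Run:
```python
from h import *
S=np.load('scene0.npy').reshape(-1,3);T=np.load('top0.npy').reshape(-1,3)
def box(P,x0,x1,y0,y1,z0,z1):
    return P[(P[:,0]>x0)&(P[:,0]<x1)&(P[:,1]>y0)&(P[:,1]<y1)&(P[:,2]>z0)&(P[:,2]<z1)]
for nm,P in (('S',S),('T',T)):
    for n,b in (('board',(.25,.6,.3,.42,.124,.14)),('tubrim',(.34,.5,-.06,.2,.066,.076)),('lips',(.5,.62,-.12,.16,.044,.058)),('standtop',(.5,.72,-.15,.2,.015,.026))):
        q=box(P,*b)
        if len(q)<10: print(nm,n,len(q)); continue
        r=cv2.minAreaRect(q[:,:2].astype(np.float32)); pc=np.linalg.svd(q[:,:2]-q[:,:2].mean(0))[2][0] if len(q)<6000 else 0
        print(nm,n,len(q),'c',np.round(r[0],4),'size',np.round(r[1],3),round(r[2],1),'mean',np.round(q.mean(0),4),'dir',np.round(np.degrees(np.arctan2(pc[1],pc[0])),1),'z',np.round(np.median(q[:,2]),4))
o=monitor.get_obs(); print({k:np.round(o[k],4) for k in('time_s','qpos','tool_pos','tool_rot','force')})
```

```text
S board 198 c [0.4181 0.3421] size [0.195 0.011] 8.2 mean [0.426  0.3419 0.1291] dir 8.2 z 0.1297
S tubrim 358 c [0.4176 0.0725] size [0.105 0.198] 4.6 mean [0.4208 0.0761 0.0692] dir 94.3 z 0.0693
S lips 597 c [0.5517 0.0226] size [0.044 0.276] 3.6 mean [0.5498 0.0288 0.0486] dir 93.2 z 0.0476
S standtop 2976 c [0.6273 0.0273] size [0.12  0.278] 3.1 mean [0.637  0.0323 0.0203] dir 94.1 z 0.0203
T board 326 c [0.4161 0.3403] size [0.199 0.012] 7.8 mean [0.4084 0.339  0.1303] dir -172.0 z 0.1304
T tubrim 351 c [0.4174 0.0721] size [0.1   0.201] 4.4 mean [0.4177 0.0729 0.0705] dir 94.9 z 0.0704
T lips 956 c [0.5732 0.0215] size [0.094 0.277] 1.0 mean [0.5512 0.025  0.0494] dir -87.5 z 0.0486
T standtop 3114 c [0.6032 0.0256] size [0.162 0.28 ] 3.2 mean [0.6216 0.0264 0.0207] dir 93.2 z 0.0207
{'time_s': np.float64(2.5), 'qpos': array([ 23.0891,  19.8942, -25.8256,  82.9092,   8.7071,  79.1428,
       -93.0257]), 'tool_pos': array([ 0.644 , -0.0612,  0.2417]), 'tool_rot': array([ 50.2767,  89.9616, -39.7204]), 'force': array([ 0.5389, -1.11  , -1.009 ])}
```

>>> step_arm --pt "1 0.055 -0.001 0.001 0" --pt "1 0.11 -0.001 0.001 0" --pt "1 0.139 -0.001 0.001 0" --pt "1 0.139 -0.001 0.001 0" --pt "-1 0.139 -0.001 0.001 0" --pt "-1 0.139 -0.001 0.001 0" --pt "-1 0.139 -0.001 0.001 0" --pt "-1 0.139 -0.001 0.001 0" --pt "-1 0.139 -0.001 0.001 0" --pt "-1 0.09 -0.001 0.001 0" --pt "-1 0.035 -0.001 0.001 0" --pt "-1 0 -0.001 0.001 0" --newtons 10

```text
time_s: 4.0
tool_pos: [0.6428, -0.0632, 0.2447]
tool_rot: [82.9, 89.8, -7.1]
force: [0.2, 0.5, -0.4]
grip_width: 0.0147
```

Run:
```python
from h import *
print(monitor.get_obs()['grip_width'])
im,d,P=snap('scene'); cv2.imwrite('pics/s1.png',cv2.resize(cv2.cvtColor(im[80:320,120:440],cv2.COLOR_RGB2BGR),None,fx=2,fy=2))
```

```text
0.014657625987672125
```

View pics/s1.png

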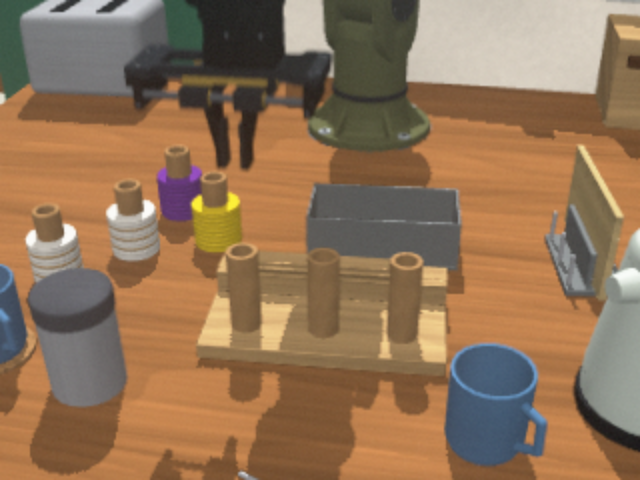

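The fingers are slow, about 9 mm per row, so I lifted before the grip had closed. The tube is undisturbed. I'll retry with a smaller pre-opening.

>>> step_arm --pt "0.35 0 0 0 0" --pt "0.35 0 0 0 0" --pt "0.35 0 0 0 0" --pt "0.35 0.0 0 0 0" --pt "0.35 0.04 0.0 -0.001 0" --pt "0.35 0.1 0 -0.001 0" --pt "0.35 0.14 0 -0.001 0" --pt "0.35 0.14 0 -0.001 0" --pt "-1 0.14 0 -0.001 0" --pt "-1 0.14 0 -0.001 0" --pt "-1 0.14 0 -0.001 0" --pt "-1 0.14 0 -0.001 0" --newtons 10

```text
time_s: 5.55
tool_pos: [0.6431, -0.0626, 0.1032]
tool_rot: [75.8, 89.8, -14.2]
force: [-0.0, -0.3, 4.9]
grip_width: 0.0349
```

>>> step_arm --pt "-1 -0.05 0 0 0" --pt "-1 -0.1 0 0 0" --pt "-1 -0.12 -0.03 -0.011 0" --pt "-1 -0.12 -0.075 -0.027 0" --pt "-1 -0.12 -0.125 -0.045 0" --pt "-1 -0.12 -0.17 -0.061 0" --pt "-1 -0.12 -0.213 -0.076 0" --pt "-1 -0.08 -0.213 -0.076 0" --pt "-1 -0.03 -0.213 -0.076 0" --pt "-1 0.01 -0.213 -0.076 0" --pt "-1 0.01 -0.213 -0.076 0"

```text
time_s: 6.92
tool_pos: [0.4267, 0.0137, 0.0897]
tool_rot: [-96.7, 89.7, 173.4]
force: [-0.2, 0.3, -0.6]
grip_width: 0.0344
```

>>> step_arm --pt "0.35 0 0 0 0" --pt "0.35 0 0 0 0" --pt "0.35 0 0 0 0" --pt "0.35 -0.03 0 0 0" --pt "0.35 -0.08 0 0 0" --pt "0.35 -0.13 0 0 0" --pt "0.35 -0.13 0.05 -0.003 0" --pt "0.35 -0.13 0.105 -0.007 0" --pt "0.35 -0.13 0.16 -0.011 0" --pt "0.35 -0.13 0.212 -0.014 0" --pt "0.35 -0.13 0.212 -0.014 0"

```text
time_s: 8.3
tool_pos: [0.6431, 0.0276, 0.2192]
tool_rot: [-135.1, 89.8, 134.9]
force: [-0.4, 0.2, 0.2]
grip_width: 0.0584
```

Run:
```python
from h import *
print(np.round(monitor.get_obs()['qpos'],1))
im,d,P=snap('scene'); cv2.imwrite('pics/s2.png',cv2.resize(cv2.cvtColor(im[80:320,120:440],cv2.COLOR_RGB2BGR),None,fx=2,fy=2))
```

```text
[  20.    21.3  -31.9   84.9   11.2   77.2 -102.7]
```

View pics/s2.png

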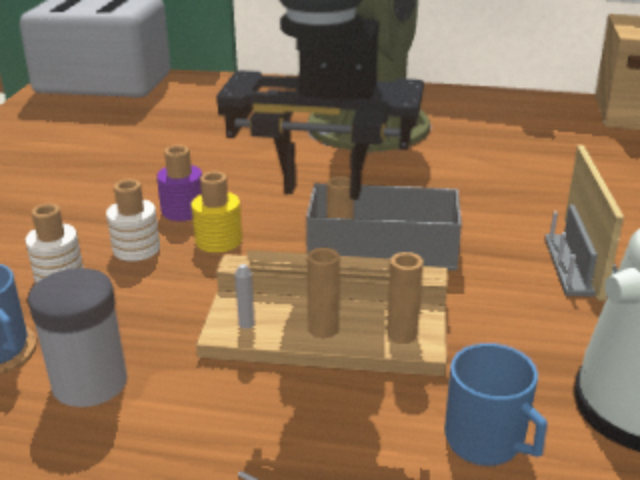

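The first tube stands in the tub and its spindle is bare. Next is the middle tube.

>>> step_arm --pt "0.35 0.05 -0.004 0 0" --pt "0.35 0.1 -0.004 0 0" --pt "0.35 0.116 -0.004 0 0" --pt "0.35 0.116 -0.004 0 0" --pt "-1 0.116 -0.004 0 0" --pt "-1 0.116 -0.004 0 0" --pt "-1 0.116 -0.004 0 0" --pt "-1 0.116 -0.004 0 0"

```text
time_s: 9.35
tool_pos: [0.6377, 0.0276, 0.1065]
tool_rot: [81.9, 89.9, -8.1]
force: [-0.9, -0.1, 3.6]
grip_width: 0.035
```

>>> step_arm --pt "-1 -0.05 0 0 0" --pt "-1 -0.1 0 0 0" --pt "-1 -0.12 -0.03 -0.006 0" --pt "-1 -0.12 -0.08 -0.017 0" --pt "-1 -0.12 -0.125 -0.027 0" --pt "-1 -0.12 -0.17 -0.036 0" --pt "-1 -0.12 -0.209 -0.045 0" --pt "-1 -0.08 -0.209 -0.045 0" --pt "-1 -0.03 -0.209 -0.045 0" --pt "-1 0.012 -0.209 -0.045 0" --pt "-1 0.012 -0.209 -0.045 0"

```text
time_s: 10.72
tool_pos: [0.4255, 0.0724, 0.0915]
tool_rot: [-92.6, 89.7, 177.5]
force: [-1.3, 0.2, 1.0]
grip_width: 0.0345
```

>>> step_arm --pt "0.35 0 0 0 0" --pt "0.35 0 0 0 0" --pt "0.35 0 0 0 0" --pt "0.35 -0.03 0 0 0" --pt "0.35 -0.08 0 0 0" --pt "0.35 -0.13 0 0 0" --pt "0.35 -0.13 0.05 -0.011 0" --pt "0.35 -0.13 0.105 -0.022 0" --pt "0.35 -0.13 0.16 -0.033 0" --pt "0.35 -0.13 0.207 -0.044 0" --pt "0.35 -0.13 0.207 -0.044 0"

```text
time_s: 12.1
tool_pos: [0.6368, 0.117, 0.2215]
tool_rot: [-135.2, 89.8, 134.8]
force: [0.0, 0.3, -0.9]
grip_width: 0.0588
```

>>> step_arm --pt "0.35 0.05 -0.003 0 0" --pt "0.35 0.1 -0.003 0 0" --pt "0.35 0.117 -0.003 0 0" --pt "0.35 0.117 -0.003 0 0" --pt "-1 0.117 -0.003 0 0" --pt "-1 0.117 -0.003 0 0" --pt "-1 0.117 -0.003 0 0" --pt "-1 0.117 -0.003 0 0"

```text
time_s: 13.1
tool_pos: [0.6325, 0.1168, 0.1076]
tool_rot: [88.8, 89.9, -1.2]
force: [-0.3, 0.2, 4.9]
grip_width: 0.0347
```

>>> step_arm --pt "-1 -0.05 0 0 0" --pt "-1 -0.1 0 0 0" --pt "-1 -0.12 -0.03 -0.002 0" --pt "-1 -0.12 -0.08 -0.005 0" --pt "-1 -0.12 -0.125 -0.009 0" --pt "-1 -0.12 -0.17 -0.012 0" --pt "-1 -0.12 -0.208 -0.015 0" --pt "-1 -0.08 -0.208 -0.015 0" --pt "-1 -0.03 -0.208 -0.015 0" --pt "-1 0.012 -0.208 -0.015 0" --pt "-1 0.012 -0.208 -0.015 0"

```text
time_s: 14.48
tool_pos: [0.4216, 0.1313, 0.0925]
tool_rot: [-88.7, 89.7, -178.6]
force: [0.2, 0.1, -0.3]
grip_width: 0.0346
```

>>> step_arm --pt "0.35 0 0 0 0" --pt "0.35 0 0 0 0" --pt "0.35 0 0 0 0" --pt "0.35 -0.05 0 0 0" --pt "0.35 -0.11 0 0 0" --pt "0.35 -0.13 0.01 0.05 0" --pt "0.35 -0.13 0.018 0.11 0" --pt "0.35 -0.13 0.025 0.17 0" --pt "0.35 -0.13 0.033 0.23 0" --pt "0.35 -0.13 0.041 0.285 0" --pt "0.35 -0.13 0.048 0.34 0" --pt "0.35 -0.13 0.055 0.37 0"

```text
time_s: 15.98
tool_pos: [0.4786, -0.2422, 0.225]
tool_rot: [17.6, 89.9, -72.6]
force: [0.9, 0.9, 0.1]
grip_width: 0.0589
```

```bash
cat >> h.py <<'E'
def near(P,c,r,z0,z1):
    P=P.reshape(-1,3)
    return P[(np.hypot(P[:,0]-c[0],P[:,1]-c[1])<r)&(P[:,2]>z0)&(P[:,2]<z1)]
def ring(P,c,z,r=.035):
    q=near(P,c,r,z-.004,z+.008)
    if len(q)<15: return len(q)
    lo,hi=q[:,:2].min(0),q[:,:2].max(0)
    return np.round(np.r_[(lo+hi)/2,hi-lo],4)
E
python3 - <<'E'
from h import *
print(np.round(monitor.get_obs()['qpos'],1))
for c in ('scene','top'):
    im,d,P=snap(c,c+'3.png')
    for s in ((.477,-.264),(.558,-.3425)): print(c,'spool',ring(P,s,.1))
    for s in ((.643,-.062),(.638,.028),(.633,.117)):
        q=near(P,s,.03,.03,.09); print(c,'spindle',len(q),np.round(fitc(q[:,:2],.0095)[0],4) if len(q)>8 else '', ring(P,s,.098,.02))
    for r in regions_of(c,'spool0'):
        q=P[r['pixels']]; print(c,round(r['p'],2),np.round(np.nanmedian(q,0),3),np.median(im[r['pixels']],0))
E
```

```text
[ 43.8   6.1 -21.2 100.1   2.4  74.2 -68.1]
scene spool [ 0.4761 -0.2646  0.0375  0.0365]
scene spool [ 0.5587 -0.3427  0.0362  0.0333]
scene spindle 183 [ 0.6421 -0.0615] [ 0.6437 -0.0605  0.01    0.012 ]
scene spindle 174 [0.6372 0.0286] [0.6392 0.0284 0.0125 0.0118]
scene spindle 177 [0.6325 0.1184] [0.6354 0.119  0.0116 0.0131]
scene 0.92 [ 0.573 -0.334  0.061] [155. 139. 123.]
scene 0.91 [ 0.494 -0.257  0.053] [157. 142. 128.]
scene 0.87 [ 0.382 -0.228  0.059] [100.  59. 102.]
scene 0.59 [ 0.455 -0.15   0.053] [158. 134.  41.]
top spool 0
top spool 0
top spindle 35 [ 0.6437 -0.0626] [ 0.6429 -0.0622  0.0134  0.0131]
top spindle 34 [0.6388 0.0274] [0.6391 0.0282 0.012  0.0157]
top spindle 34 [0.6341 0.1173] [0.632  0.1172 0.0167 0.0156]
top 0.82 [ 0.436 -0.153  0.063] [217. 179.  66.]
top 0.6 [ 0.364 -0.226  0.063] [130.  71. 123.]
top 0.4 [ 0.449 -0.264  0.061] [236. 230. 223.]
```

View pics/scene3.png

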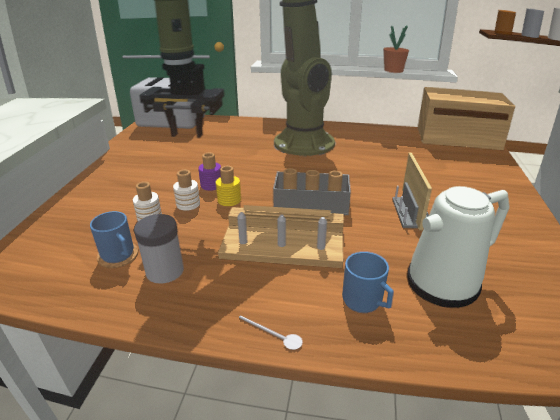

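All three tubes stand in the tub (about 290,180 to 335,180), and the spindles are bare. Now spool A.

>>> step_arm --pt "0.35 0.0 -0.002 0.022 0" --pt "0.35 0.06 -0.002 0.022 0" --pt "0.35 0.11 -0.002 0.022 0" --pt "0.35 0.137 -0.002 0.022 0" --pt "0.35 0.137 -0.002 0.022 0" --newtons 20

```text
time_s: 16.8
tool_pos: [0.4754, -0.26, 0.0857]
tool_rot: [-116.0, 89.7, 154.0]
force: [0.5, -0.6, -0.2]
grip_width: 0.0587
```

>>> step_arm --pt "0.35 0 0.001 0.004 0" --pt "-1 0 0.001 0.004 0" --pt "-1 0 0.001 0.004 0" --pt "-1 0 0.001 0.004 0" --pt "-1 0 0.001 0.004 0" --pt "-1 -0.03 0.001 0.004 0" --pt "-1 -0.08 0.001 0.004 0" --pt "-1 -0.14 0.001 0.004 0" --pt "-1 -0.14 0.001 0.004 0"

```text
time_s: 17.92
tool_pos: [0.4808, -0.2654, 0.2326]
tool_rot: [59.3, 89.5, -30.7]
force: [0.1, -0.5, -2.8]
grip_width: 0.0366
```

>>> step_arm --pt "-1 0 0.025 -0.03 0" --pt "-1 0 0.06 -0.075 0" --pt "-1 0 0.095 -0.12 0" --pt "-1 0 0.13 -0.165 0" --pt "-1 0 0.16 -0.2 0" --pt "-1 0 0.163 -0.203 0" --pt "-1 0 0.163 -0.203 0" --pt "-1 0 0.163 -0.203 0"

```text
time_s: 18.92
tool_pos: [0.64, -0.0634, 0.2267]
tool_rot: [-58.3, 89.9, -148.4]
force: [0.9, -0.5, -2.6]
grip_width: 0.0364
```

```bash
cat > sp.py <<'E'
from h import *
import sys
# held spool: wound-part side fit (r=33mm) in both cameras, at expected place = tool
p=monitor.get_obs()['tool_pos']; print('tool',np.round(p,4))
zb=p[2]-.0867
for c in ('scene','top'):
    im,d,P=snap(c)
    q=near(P,p,.05,zb-.006,zb+.058)
    if len(q)>20: print(c,len(q),'spool',np.round(fitc(q[:,:2],.033)[0],4),'zmin',np.round(np.percentile(q[:,2],1),4))
    for k in (0,.02,.04):
        b=near(P,p,.05,zb+k,zb+k+.02)
        if len(b)>20: print('   band',k,len(b),np.round(fitc(b[:,:2],.033)[0],4))
E
python3 sp.py
```

```text
tool [ 0.64   -0.0634  0.2267]
scene 744 spool [ 0.6376 -0.0622] zmin 0.1399
   band 0 242 [ 0.6377 -0.0621]
   band 0.02 254 [ 0.6375 -0.0623]
   band 0.04 282 [ 0.6375 -0.0622]
top 55 spool [ 0.6396 -0.0635] zmin 0.1439
   band 0.04 29 [ 0.6399 -0.0638]
```

>>> step_arm --pt "-1 0 0.004 -0.001 0" --pt "-1 0 0.0042 -0.001 0" --pt "-1 0.025 0.0042 -0.001 0" --pt "-1 0.04 0.0042 -0.001 0" --pt "-1 0.055 0.0042 -0.001 0" --pt "-1 0.06 0.0042 -0.001 0" --pt "-1 0.06 0.0042 -0.001 0"

```text
time_s: 19.9
tool_pos: [0.6452, -0.0603, 0.1674]
tool_rot: [-93.3, 90.0, 176.7]
force: [0.8, 0.4, -2.8]
grip_width: 0.0363
```

>>> step_arm --pt "-1 0.01 -0.001 0.0015 0" --pt "-1 0.03 -0.001 0.0015 0" --pt "-1 0.045 -0.001 0.0015 0" --pt "-1 0.058 -0.001 0.0015 0" --pt "-1 0.06 -0.001 0.0015 0" --pt "-1 0.06 -0.001 0.0015 0"

```text
time_s: 20.65
tool_pos: [0.6442, -0.0619, 0.1075]
tool_rot: [-32.0, 90.0, -122.0]
force: [-1.3, 0.1, -0.4]
grip_width: 0.0365
```

>>> step_arm --pt "0.35 0 0 0 0" --pt "0.35 0 0 0 0" --pt "0.35 0 0 0 0" --pt "0.35 -0.03 0 0 0" --pt "0.35 -0.08 0 0 0" --pt "0.35 -0.12 0 0 0" --pt "0.35 -0.12 -0.017 0.055 0" --pt "0.35 -0.12 -0.034 0.11 0" --pt "0.35 -0.12 -0.051 0.165 0" --pt "0.35 -0.12 -0.068 0.22 0" --pt "0.35 -0.12 -0.086 0.27 0" --pt "0.35 -0.12 -0.086 0.28 0"

```text
time_s: 22.15
tool_pos: [0.5554, -0.348, 0.2273]
tool_rot: [-27.8, 89.8, -118.3]
force: [0.2, 0.2, 0.2]
grip_width: 0.0584
```

Run:
```python
from h import *
print(np.round(monitor.get_obs()['tool_pos'],4))
for c in ('scene','top'):
    im,d,P=snap(c,c+'4.png')
    print(c,'B',ring(P,(.558,-.3425),.1),'A seated',ring(P,(.643,-.062),.12))
    for r in regions_of(c,'spool0'):
        q=P[r['pixels']]; print(c,round(r['p'],2),np.round(np.nanmedian(q,0),3),np.median(im[r['pixels']],0))
```

```text
[ 0.5554 -0.348   0.2273]
scene B [ 0.5586 -0.3423  0.0367  0.0326] A seated [ 0.6421 -0.0597  0.0396  0.0344]
scene 0.75 [ 0.573 -0.333  0.061] [154. 139. 121.]
scene 0.74 [ 0.659 -0.055  0.077] [155. 145. 135.]
scene 0.71 [ 0.455 -0.149  0.055] [160. 134.  40.]
scene 0.7 [ 0.383 -0.228  0.059] [100.  57. 102.]
scene 0.54 [ 0.779 -0.2    0.089] [102.  98.  99.]
scene 0.46 [0.462 0.078 0.046] [91. 90. 87.]
top B [ 0.5451 -0.3414  0.0085  0.0239] A seated [ 0.6426 -0.0607  0.0348  0.0335]
top 0.94 [ 0.363 -0.226  0.062] [127.  69. 120.]
top 0.78 [ 0.541 -0.325  0.061] [182. 166. 154.]
top 0.62 [ 0.436 -0.152  0.063] [211.  174.5  65. ]
top 0.56 [ 0.633 -0.059  0.083] [165.  152.5 140. ]
top 0.48 [0.594 0.038 0.021] [161. 130.  91.]
top 0.17 [0.436 0.014 0.103] [120.   99.5  75.5]
```

>>> step_arm --pt "0.35 0.0 0.0025 -0.004 0" --pt "0.35 0.05 0.0025 -0.004 0" --pt "0.35 0.1 0.0025 -0.004 0" --pt "0.35 0.138 0.0025 -0.004 0" --pt "0.35 0.138 0.0025 -0.004 0" --pt "0.35 0.138 0.0025 -0.004 0"

```text
time_s: 23.1
tool_pos: [0.5626, -0.3373, 0.0915]
tool_rot: [68.4, 89.8, -21.5]
force: [0.7, -0.2, 0.6]
grip_width: 0.0589
```

>>> step_arm --pt "0.35 0.005 -0.0045 0.005 0" --pt "0.35 0.005 -0.0045 0.005 0" --pt "-1 0.005 -0.0045 0.005 0" --pt "-1 0.005 -0.0045 0.005 0" --pt "-1 0.005 -0.0045 0.005 0" --pt "-1 0.005 -0.0045 0.005 0"

```text
time_s: 23.85
tool_pos: [0.5565, -0.3433, 0.0847]
tool_rot: [32.0, 90.0, -57.9]
force: [0.2, -1.4, 0.2]
grip_width: 0.0359
```

>>> step_arm --pt "-1 -0.03 0 0 0" --pt "-1 -0.08 0 0 0" --pt "-1 -0.14 0 0 0" --pt "-1 -0.15 0.01 -0.05 0" --pt "-1 -0.15 0.022 -0.105 0" --pt "-1 -0.15 0.034 -0.16 0" --pt "-1 -0.15 0.046 -0.215 0" --pt "-1 -0.15 0.058 -0.27 0" --pt "-1 -0.15 0.069 -0.325 0" --pt "-1 -0.15 0.08 -0.37 0" --pt "-1 -0.15 0.08 -0.37 0" --pt "-1 -0.15 0.08 -0.37 0"

```text
time_s: 25.35
tool_pos: [0.6357, 0.0266, 0.2337]
tool_rot: [-57.1, 89.9, -147.1]
force: [-0.3, -1.0, -2.4]
grip_width: 0.0363
```

```bash
python3 sp.py
```

```text
tool [0.6357 0.0266 0.2337]
scene 720 spool [0.6362 0.0275] zmin 0.1507
   band 0 211 [0.6361 0.0271]
   band 0.02 255 [0.6362 0.0275]
   band 0.04 286 [0.6363 0.0277]
```

>>> step_arm --pt "-1 0 0.001 -0.001 0" --pt "-1 0.025 0.001 -0.001 0" --pt "-1 0.04 0.001 -0.001 0" --pt "-1 0.055 0.001 -0.001 0" --pt "-1 0.065 0.001 -0.001 0" --pt "-1 0.065 0.001 -0.001 0"

```text
time_s: 26.2
tool_pos: [0.6367, 0.0281, 0.1686]
tool_rot: [-89.2, 89.9, -179.1]
force: [-0.2, -1.1, -2.0]
grip_width: 0.0361
```

>>> step_arm --pt "-1 0.02 0 0 0" --pt "-1 0.04 0 0 0" --pt "-1 0.055 0 0 0" --pt "-1 0.062 0 0 0" --pt "-1 0.062 0 0 0"

```text
time_s: 26.82
tool_pos: [0.6369, 0.0282, 0.1068]
tool_rot: [-93.7, 89.9, 176.3]
force: [0.3, 0.6, -2.8]
grip_width: 0.0359
```

>>> step_arm --pt "0.35 0 0 0 0" --pt "0.35 0 0 0 0" --pt "0.35 0 0 0 0" --pt "0.35 -0.03 0 0 0" --pt "0.35 -0.08 0 0 0" --pt "0.35 -0.13 0 0 0" --pt "0.35 -0.13 -0.04 -0.03 0" --pt "0.35 -0.13 -0.08 -0.06 0" --pt "0.35 -0.13 -0.12 -0.09 0" --pt "0.35 -0.13 -0.12 -0.09 0"

```text
time_s: 28.08
tool_pos: [0.5146, 0.1217, 0.2386]
tool_rot: [59.8, 89.9, -29.8]
force: [0.5, 0.6, -0.4]
grip_width: 0.0585
```

Run:
```python
from h import *
o=monitor.get_obs();print(np.round(o['tool_pos'],4),np.round(o['qpos'],1))
for c in ('scene','top'):
    im,d,P=snap(c,c+'5.png')
    for s in ((.643,-.062),(.638,.028)):
        b=near(P,s,.05,.03,.07); t=near(P,s,.03,.095,.117)
        print(c,'ring',ring(P,s,.12),'low',np.round(fitc(b[:,:2],.033)[0],4),'stub',np.round(fitc(t[:,:2],.018)[0],4),'ztop',np.round(np.percentile(near(P,s,.025,.1,.2)[:,2],[50,95]),4))
    for t in ('tube0','board'):
      for r in regions_of(c,t):
        q=P[r['pixels']]; print(c,t,round(r['p'],2),np.round(np.nanmedian(q,0),3))
```

```text
[0.5146 0.1217 0.2386] [  18.5    5.9  -36.8   99.5    3.7   75.7 -108.7]
scene ring [ 0.6424 -0.0599  0.0371  0.0345] low [ 0.6411 -0.0606] stub [ 0.6417 -0.0601] ztop [0.1145 0.1211]
scene ring [0.6395 0.0289 0.0372 0.034 ] low [0.6382 0.0291] stub [0.639  0.0289] ztop [0.1144 0.1211]
scene tube0 0.71 [0.445 0.076 0.09 ]
scene tube0 0.62 [0.446 0.018 0.085]
scene tube0 0.52 [0.44  0.132 0.093]
scene tube0 0.21 [0.436 0.325 0.023]
scene board 0.68 [0.456 0.343 0.091]
scene board 0.62 [0.446 0.018 0.089]
top ring [ 0.6424 -0.0608  0.0336  0.0335] low [ 0.6429 -0.0617] stub [ 0.6397 -0.051 ] ztop [0.1188 0.1231]
top ring [0.6389 0.029  0.0322 0.0333] low [0.64  0.028] stub [0.6374 0.0408] ztop [0.1192 0.1232]
top board 0.84 [0.41  0.338 0.1  ]
```

View pics/scene5.png

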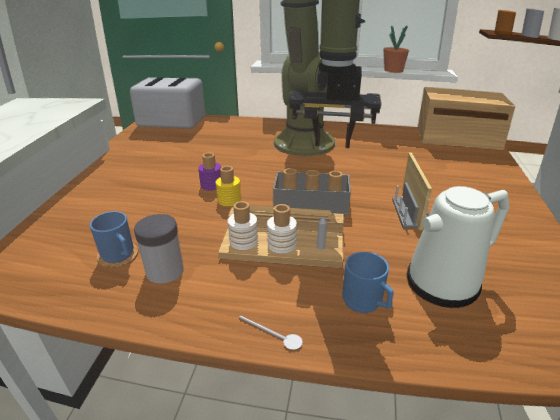

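Step 1 is done: both spools are seated with their tops at 0.121, and all tubes are in the tub. Now the board.

>>> step_arm --pt "0.35 0 -0.02 -0.044 -2" --pt "0.35 0 -0.04 -0.088 -4" --pt "0.35 0 -0.06 -0.132 -6" --pt "0.35 0 -0.08 -0.176 -8" --pt "0.35 0 -0.0976 -0.2193 -8" --pt "0.35 0 -0.0976 -0.2193 -8" --pt "0.35 0 -0.0976 -0.2193 -8"

```text
time_s: 29.25
tool_pos: [0.4203, 0.3365, 0.2372]
tool_rot: [-55.8, 90.0, -137.8]
force: [-0.1, -0.8, 0.4]
grip_width: 0.0585
```

Run:
```python
from h import *
o=monitor.get_obs();print(np.round(o['tool_pos'],4),np.round(o['qpos'],1),np.round(rot(o['tool_rot']),3))
```

```text
[0.4203 0.3365 0.2372] [   2.5    8.9  -47.9   98.     6.8   76.1 -128.8] [[-0.001  0.99   0.139]
 [-0.     0.139 -0.99 ]
 [-1.    -0.001  0.   ]]
```

>>> step_arm --pt "0.35 0.0 -0.002 -0.004 0" --pt "0.35 0.04 -0.002 -0.004 0" --pt "0.35 0.08 -0.002 -0.004 0" --pt "0.35 0.115 -0.002 -0.004 0" --pt "0.35 0.125 -0.002 -0.004 0" --pt "0.35 0.125 -0.002 -0.004 0" --newtons 25

```text
time_s: 30.0
tool_pos: [0.4172, 0.3406, 0.1126]
tool_rot: [-76.3, 90.0, -158.3]
force: [0.4, 0.1, 0.2]
grip_width: 0.0586
```

>>> step_arm --pt "-1 0 0 0 0" --pt "-1 0 0 0 0" --pt "-1 0 0 0 0" --pt "-1 0 0 0 0" --pt "-1 0 0 0 0" --pt "-1 0 0 0 0" --pt "-1 0 0 0 0" --pt "-1 0 0 0 0"

```text
time_s: 31.0
tool_pos: [0.4168, 0.341, 0.1125]
tool_rot: [-60.2, 90.0, -142.2]
force: [-0.5, -0.4, -0.1]
grip_width: 0.0096
```

>>> step_arm --pt "-1 -0.03 0 0 0" --pt "-1 -0.08 0 0 0" --pt "-1 -0.13 0 0 0" --pt "-1 -0.13 0.01 0.05 0" --pt "-1 -0.13 0.025 0.1 0" --pt "-1 -0.13 0.04 0.155 -10" --pt "-1 -0.13 0.055 0.21 -20" --pt "-1 -0.13 0.068 0.26 -30" --pt "-1 -0.13 0.08 0.31 -40" --pt "-1 -0.13 0.0875 0.333 -50" --pt "-1 -0.13 0.0875 0.333 -60"

```text
time_s: 32.38
tool_pos: [0.5504, 0.0201, 0.2416]
tool_rot: [-141.7, 89.9, -163.6]
force: [0.1, 0.0, -1.6]
grip_width: 0.0097
```

>>> step_arm --pt "-1 0 0 0 -10" --pt "-1 0 0 0 -20" --pt "-1 0 0 0 -25.2" --pt "-1 0 0 0 -25.2" --pt "-1 0 0 0 -25.2"

```text
time_s: 33.0
tool_pos: [0.5499, 0.0235, 0.2423]
tool_rot: [-173.6, 90.0, -170.5]
force: [0.0, -0.4, -2.3]
grip_width: 0.0095
```

```bash
cat > bd.py <<'E'
from h import *
o=monitor.get_obs();p=o['tool_pos'];print(np.round(p,4),np.round(o['qpos'],1),np.round(rot(o['tool_rot'])[:2],3).tolist())
for c in ('scene','top'):
    im,d,P=snap(c,c+'6.png'); Q=P.reshape(-1,3)
    a=np.radians(3.2); ex=np.array([np.cos(a),np.sin(a)]); ey=np.array([-np.sin(a),np.cos(a)])
    rel=Q[:,:2]-p[:2]; u=rel@ex; v=rel@ey
    m=(abs(u)<.03)&(abs(v)<.13)&(Q[:,2]>p[2]-.11)&(Q[:,2]<p[2]-.03)
    q=Q[m]; 
    if len(q)<30: print(c,len(q)); continue
    dr=np.linalg.svd(q[:,:2]-q[:,:2].mean(0),full_matrices=False)[2][0]
    print(c,len(q),'yaw of face',round(np.degrees(np.arctan2(dr[1],dr[0]))%180,2),'v range',np.round(np.percentile(v[m],[.5,99.5]),4),'u med',round(np.median(u[m]),4),'z',np.round(np.percentile(q[:,2],[1,99]),3))
    for zl in (.03,.07): 
        k=abs(q[:,2]-(p[2]-zl))<.02; 
        if k.sum(): print('   u at -',zl,round(np.median(u[m][k]),4),k.sum())
    for s in ((.643,-.062),(.638,.028)): print('ring',ring(P,s,.12))
    vis=cv2.cvtColor(im,cv2.COLOR_RGB2BGR); cv2.imwrite('pics/%s6c.png'%c,cv2.resize(vis[80:320,120:440],None,fx=2,fy=2))
E
python3 bd.py
```

```text
[0.5499 0.0235 0.2423] [ 30.2   9.2 -39.1  96.3   5.9  76.7  -6.7] [[-0.0, -0.055, 0.998], [-0.0, 0.998, 0.055]]
scene 2432 yaw of face 93.03 v range [-0.099  0.097] u med 0.0038 z [0.142 0.212]
   u at - 0.03 0.0039 717
   u at - 0.07 0.0038 1359
ring [ 0.6422 -0.0598  0.0372  0.0338]
ring [0.6362 0.0295 0.0358 0.0345]
top 89 yaw of face 93.03 v range [-0.0998  0.0972] u med -0.0046 z [0.143 0.212]
   u at - 0.03 -0.0047 32
   u at - 0.07 -0.0045 46
ring [ 0.643  -0.0673  0.035   0.0205]
ring 0
```

View pics/scene6c.png

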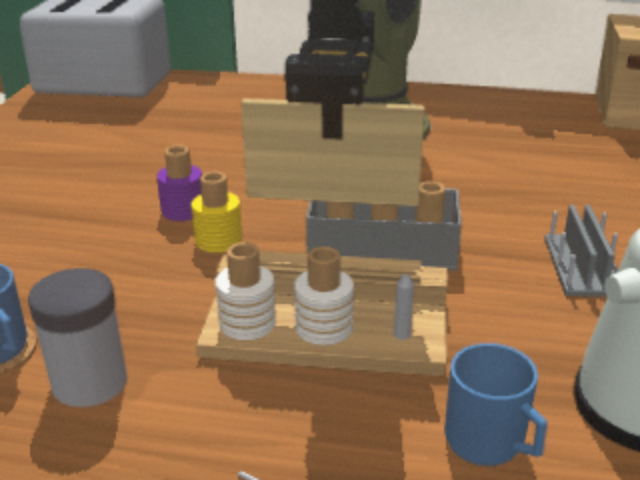

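The board is held upright over the slot with its centre within about 1 mm, so I'm lowering it.

>>> step_arm --pt "-1 0.03 0.0005 0 0" --pt "-1 0.06 0.0005 0 0" --pt "-1 0.075 0.0005 0 0" --pt "-1 0.085 0.0005 0 0" --pt "-1 0.095 0.0005 0 0" --pt "-1 0.1 0.0005 0 0"

```text
time_s: 33.85
tool_pos: [0.5502, 0.024, 0.1424]
tool_rot: [-19.3, 90.0, -16.1]
force: [0.0, -0.9, -2.1]
grip_width: 0.0099
```

>>> step_arm --pt "-1 0.01 0 0 0" --pt "-1 0.02 0 0 0" --pt "-1 0.028 0 0 0" --pt "-1 0.031 0 0 0" --pt "-1 0.033 0 0 0" --pt "-1 0.033 0 0 0"

```text
time_s: 34.6
tool_pos: [0.5503, 0.0241, 0.1105]
tool_rot: [-43.3, 90.0, -40.0]
force: [-2.6, -0.3, 5.2]
grip_width: 0.0101
```

>>> step_arm --pt "-0.2 0 0 0 0" --pt "-0.2 0 0 0 0" --pt "-0.2 0 0 0 0" --pt "-0.2 0 0 0 0" --pt "-0.2 -0.03 0 0 0" --pt "-0.2 -0.08 0 0 0" --pt "-0.2 -0.13 0 0 0" --pt "-0.2 -0.15 0 0 0" --pt "-0.2 -0.15 0 0 0" --pt "-0.2 -0.15 0 0 0"

```text
time_s: 35.85
tool_pos: [0.5493, 0.0238, 0.2581]
tool_rot: [178.3, 89.9, -178.5]
force: [0.2, 0.3, -0.8]
grip_width: 0.0344
```

Run:
```python
from h import *
a=np.radians(3.2); ex=np.array([np.cos(a),np.sin(a)]); ey=np.array([-np.sin(a),np.cos(a)])
for c in ('scene','top'):
    im,d,P=snap(c,c+'7.png'); Q=P.reshape(-1,3); rel=Q[:,:2]-[.5501,.0232]; u=rel@ex; v=rel@ey
    for z0,z1 in ((.06,.12),(.122,.14)):
        m=(abs(u)<.025)&(abs(v)<.13)&(Q[:,2]>z0)&(Q[:,2]<z1)
        if m.sum()>20: print(c,z0,m.sum(),'v',np.round(np.percentile(v[m],[1,99]),4),'u',np.round(np.percentile(u[m],[5,50,95]),4),'z',np.round(np.percentile(Q[m,2],[50,98]),4))
    for s in ((.643,-.062),(.638,.028)): print('ring',ring(P,s,.12))
    cv2.imwrite('pics/%s7c.png'%c,cv2.resize(cv2.cvtColor(im[80:320,120:440],cv2.COLOR_RGB2BGR),None,fx=2,fy=2))
    for r in regions_of(c,'tube0'): print(c,round(r['p'],2),np.round(np.nanmedian(P[r['pixels']],0),3))
```

```text
scene 0.06 1665 v [-0.0955  0.099 ] u [0.0013 0.0037 0.006 ] z [0.0928 0.1189]
scene 0.122 352 v [-0.0964  0.0963] u [-0.0036  0.0027  0.0056] z [0.1273 0.1297]
ring [ 0.642  -0.0599  0.0406  0.034 ]
ring [0.6362 0.0298 0.0362 0.0341]
scene 0.74 [0.642 0.078 0.02 ]
scene 0.57 [0.443 0.077 0.095]
scene 0.53 [0.44  0.132 0.091]
scene 0.48 [0.445 0.016 0.095]
top 0.06 43 v [-0.0992  0.098 ] u [-0.0053 -0.0048 -0.0044] z [0.0897 0.1171]
top 0.122 70 v [-0.0986  0.0982] u [-0.0049 -0.0007  0.0045] z [0.1284 0.1328]
ring [ 0.6423 -0.0684  0.0343  0.0186]
ring 0
top 0.52 [0.426 0.136 0.09 ]
top 0.37 [0.431 0.085 0.103]
```

View pics/scene7c.png

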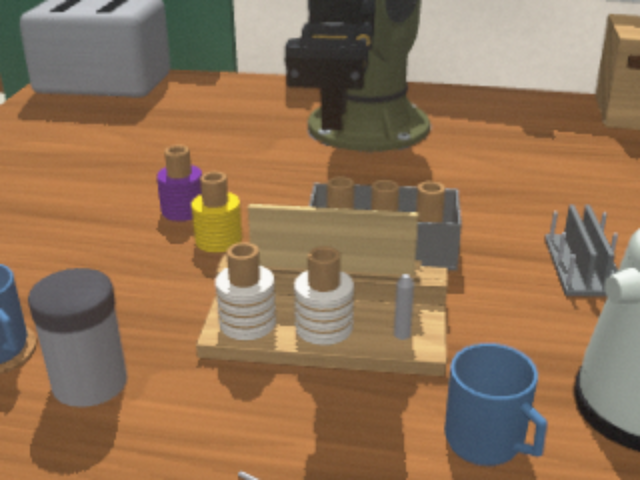

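The board's top is at about 0.128, so it is fully home and upright. The spools are seated, the tubes are in the tub, and the gripper is clear.

```bash
python3 -c "
from h import *
print(env.sign_off())"
```

```text
the job is handed in; nothing more can be done
None
```

The job is done and handed in, at about 36 s on the robot's clock. `sign_off` reports no verdict, so the result rests on my own checks.

**What I did:** I stood all three used tubes in the tub and set the two white spools on the right and middle spindles. Then I took the board from the rack and lowered it into the slot. The purple and yellow look-alikes, the kettle, the mugs and the caddy were not touched.

**Last checks:**
- **Tubes:** the last picture shows all three standing in the tub.
- **Spools:** their tops measured about 0.121 m above the worktop, where a fully seated spool's would be at 0.120 m. After the board went in, the scene camera still found both in place.
- **Board:** its top was at about 0.128 m, where fully home should put it. It was centred on the slot within about 2 mm, and its angle, last measured just before lowering, was within 0.2° of the slot's.
- **Gripper:** it was clear of everything, about 0.13 m above the board.

**What went wrong or disagreed:**
- The first grasp of a tube missed because the fingers close slowly. The tube was not disturbed and the second try worked.
- In the last looks the top camera did not see the middle spool and only partly saw the right one, probably because the arm was in the way.
- The network also reported one false "tube" at the bare stand base. The picture shows nothing there.

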